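# Zero the bench comparator on the setting bar, then gauge a kiln bar

### The arm

A 6-joint arm with a two-finger parallel gripper is mounted at the origin on the work surface. World frame = base frame: x ahead of the robot, y to its left, z up, the work surface at z = 0. Lengths are in m, angles in rad, forces in N, time in s.
With the tool pointing down it reaches from about 0.275 to 0.85 m from the base axis. Payload 19 kg.
Tool frame: the origin (TCP) lies between the finger pads; the fingertips stand 8 mm ahead of it and the grasp point (between the pads) lies 11 mm behind it; z points along the fingers, y is the line along which they close (so a half turn about z gives the same grasp; the last joint's range is limited). The gripper opens to 85 mm and grips with 20 to 120 N. Pads are 22 mm wide; open, the fingers measure 114 mm over their backs; the gripper's body (76 mm by 85 mm) begins 54 mm behind the grasp point. The pads swing forward as they close: fully open they stand 13 mm farther back than shut.
Start: joints at [-1.395, 0.15, 1.437, -0, 1.554, -0.134], TCP at [0.175, -0.548, 0.239] pointing down, gripper open.
Joint ranges: [-2.8, 2.8], [-0.68, 2.1], [0.12, 2.68], [-1.39, 4.53], [0.16, 2.79], [-2.81, 2.81]. Speed limits (rad/s): [1.89, 1.89, 2.22, 3.01, 3.01, 3.01].

### API

Orientations are given as a rotation vector (axis times angle).
In Python, from workcell import env, camera, boxes_of gives the robot as it stands.
- The arm moves only by the tool send_rows, never from a script. Its argument "commands" is a list that holds one entry, the list of rows, each a list of 7 numbers: the shift along the world's x, y, z normalised to -1 to 1, where 1 is 0.2 m, then the turn, a rotation vector about the world's x, y, z normalised to -1 to 1, where 1 is 30 degrees, then the opening, from 0 (shut) to 1 (fully open). In form: [[[dx, dy, dz, rx, ry, rz, gripper], ...]]. A call has 1 to 20 rows; each row shifts and turns the commanded pose from where the row before left it; what a row does not reach is not made up. A row lasts 1/10 s, in which the tool goes at most 50 mm and 8.59 degrees, less where a joint would pass 70% of its speed; a pose out of reach is approached as far as the arm can. A call with a number of a shift or a turn outside -1 to 1 is refused whole. A call with a gripper value outside its range is refused whole. The fingers move at their own pace and stop on an object; "force" is the grip in N (left out, the last holds). Time passes only in rows, so rows that do not move let the fingers close. It gives the time, the measured TCP pose, the force, the opening and the grip force at its end, in the units of the state.
- env.state(): the state, without advancing time (a new reading comes with each control period).
- camera(name): name is "scene" or "top"; returns a dict with "pixels" (384x512x3 uint8, blue, green, red), "intrinsics" (3x3 intrinsics, pixels), "rvec" (rotation vector, rad) and "tvec" (3), from world to camera coordinates, as OpenCV has them. Camera axes: x right, y down, z forward; pixel columns grow to the right and rows downward; lengths in m; the calibration is good to about 2 mm. A picture is of the moment at which its call begins. There is no depth.
- env.hand_in(): hands the job in; it is judged then, once.
Trained networks look in a picture, given as the dict that the camera call returned (one of the last four; its "shot" number tells which), for a name from the list of things; names that differ only in an ending like _2 or _b are one class to them, and where a whole thing is asked for, a point or a joint stands for the part that bears it (a point fixed in the world has none). Each returns a list of dicts, best first, with "confidence" (0 to 1); they miss things now and then, are a little off and sometimes report something else, mostly with a low value. They report only what shows in the picture. A call takes as long as a camera call. They do not tell look-alikes from the thing itself.
- boxes_of(picture, target): "centre" ([x, y, z] in m, in world coordinates, good to about 4 mm: the middle of the surface that is visible of it).
The state is a dict: "clock": time; "joints": joint angles; "qvel": joint speeds; "joint_efforts": joint torques, N m; "ee_pos": TCP position; "orientation": TCP orientation; "force": force on the tool from outside, world axes, zero at the start; "wrist_torque": the same for the moment, N m; "opening": finger opening in m; "grasp_force": force on a finger pad.
Only numpy, scipy, OpenCV 4.12 (cv2) and the standard library are available. Lean on these libraries where they do the work, as an engineer would, in place of code of your own. Each camera call takes 0.05 s, during which the arm holds its last target. There are 200 camera calls.

### The job

Zero the sprung height gauge: push the aluminium setting bar under its plunger, fully home against the back stop (a firm but gentle press of about 8 N, kept up for a moment), then turn the dial's rim by its tab until the rim's zero mark stands right at the tip of the needle, and let go. Then draw the setting bar out and lay it flat in the tray, and put the cream kiln bar in its place, ramp end first, pressed home against the stop in the same way, leaving the dial as you zeroed it. Never press a bar on the stop with more than about 20 N, do not jam or shove the gauge, and do not disturb the mug, the brush or the small round post.

Things in the scene. Friction and masses are not known exactly. Their poses are not given: they have to be found in the camera images.
- stand: Comparator gauge fixed to the bench: dark steel base 225 x 90 x 18 mm, grey column at its back, overhanging grey head with a round dial on top. Origin: on the bench directly below the plunger; x the way a bar is pushed in, from the open front to the column; z up. Base: x -115 to 110 mm, y -45 to 45. Column: x 50 to 95. Head: x -14 to 93, 34 mm wide, 100 to 130 mm above the bench (up to 3 more).
- entry (a point): Middle of the way between the two steel guides, at their front end, on the base's top (18 mm above the bench), 35 mm in -x from the plunger axis; axes as stand. The guides are 32 mm apart, 14 mm high, 55 mm long towards +x, with flared lead-ins reaching 22 mm further out in -x. A bar lies and slides on the base between them.
- plunger_tip (a point): Lowest point of the plunger's ball tip (radius 9 mm, on a 9 mm stem). Sprung downwards, it presses with about 2 to 4 N. Unlifted it is 28.5 to 31.5 mm above the base's top (the head's height varies). Pushing a bar's ramp under it takes about 4 to 14 N, friction on the base included.
- stop: Back stop: a fixed bracket on the base, 40 mm wide, with a clamped square steel bolt through it whose 26 mm wide end is the stop face. Origin: on the base's top, 30 mm in +x from the plunger axis; axes as stand. The bolt's setting is not given: its face lies anywhere from 6 mm before (-x) to 6 mm behind this origin. A bar home against it has its origin 65 mm in -x from the face. The stop is rigid.
- dial (a point): Centre of the dial's white face, 55 mm in +x from the plunger axis, about 141 mm above the bench; axes as stand. The dial is 92 mm across.
- needle (a joint): Dial needle, driven by the plunger: angle in rad, 0 with the plunger unlifted, growing clockwise seen from above by 0.15 rad per mm of lift. At 0 it points in the stand's -x. With the setting bar home it reads somewhere between 0.3 and 0.9; the kiln bar, 2 mm higher, adds about 0.3. Black needle, 34 mm long, under the tab's reach, so it cannot be touched.
- needle_tip (a point): Tip of the dial needle, 34 mm from the dial's centre.
- bezel (a joint): Turning rim of the dial with its zero mark and tab: angle in rad, 0 with the mark in the stand's -x from the dial's centre, growing clockwise seen from above (same sense and zero as the needle: zeroed when the two are equal). Range -1.2 to 1.6. It stays where it is left; turning it takes about 0.06 N m.
- zero_mark (a point): Zero mark of the turning rim, a short black line at the foot of the tab; this point is 34 mm from the dial's centre. The upright steel tab stands on the rim in line with it, its centre 42 mm from the dial's centre, 10 mm thick along the rim, 12 mm radially, rising from 144 to 174 mm above the bench (up to 3 mm more); pinch or push it from above.
- master: Setting bar: plain aluminium, 130 x 28 x 34 mm high, 0.3 kg. Origin: centre of its underside; x along its length to the nose (+65 mm), z up. Over the last 20 mm of the nose end its top ramps down by 8 mm. At the start it lies on the gauge's base, nose first, just short of the plunger.
- part: Kiln bar to be gauged: cream ceramic, 130 x 28 x 36 mm high, about 0.24 kg, same shape and axes as the setting bar with the same ramp at its nose. Starts in the tray.
- tray: Fixed shallow blue-green tray, 270 mm (x) by 210 mm (y), walls 8 mm thick and 16 mm high, floor 8 mm above the bench. Origin: centre of its underside. The kiln bar starts in its +y half, roughly along x; the -y half is free for the setting bar.
- post: Small round hollow cream kiln post, 36 mm across, 45 mm high, standing in the tray near the middle of its +x end; leave alone. Origin: centre of its underside.
- mug: Blue ceramic mug, 76 mm across, 85 mm high, on the bench beyond the work; leave alone. Origin: centre of its underside.
- brush: Flat paint brush lying on the bench between robot and work; leave alone.
There are look-alikes about, which are no part of the job. Leave any orange look-alike of the part alone. What is shaped like the master but turquoise is not meant.

How it is judged:
By the outcome, as a careful person would: the job done as asked, in the order asked, and still so for the second after the job is handed in, with the robot touching nothing.
It also fails if it takes over 72 s, if anything falls off the work surface, if the arm or the gripper's body presses on something with over 40 N, if the wrist force passes 120 N, or if a joint passes its speed limit or range.

## Working session

There is one attempt and no reset: what is moved stays moved. The work goes in short steps, Python scripts to look and compute and a tool call to move; the robot and the scene stay as the last step left them, time stands still between calls to the robot, and variables do not carry over. Pictures are saved under pics/ and viewed, at most 10 in all, crops included, and the job is handed in when it is done.

Besides the shell and the picture viewer there is one more tool, called after "Request:" in YAML: its name, and indented under it one key for each argument. send_rows: Moves the arm, as the interface text tells. Its arguments: {"type":"object","properties":{"commands":{"type":"array"},"force":{"type":"number"}},"required":["commands"]}

```bash
mkdir -p pics; cat > h.py <<'E'
import numpy as np, cv2
from workcell import env, camera, boxes_of
def P(c):
    R=cv2.Rodrigues(np.array(c["rvec"],float))[0]; t=np.array(c["tvec"],float).ravel(); return np.array(c["intrinsics"],float),R,t
def proj(c,X):
    K,R,t=P(c); p=(K@(R@np.atleast_2d(X).T+t[:,None])).T; return p[:,:2]/p[:,2:]
def onz(c,uv,z):
    K,R,t=P(c); uv=np.atleast_2d(uv).astype(float); d=(R.T@np.linalg.inv(K)@np.c_[uv,np.ones(len(uv))].T).T; o=-R.T@t
    return o+d*((z-o[2])/d[:,2])[:,None]
E
python3 - <<'E'
from h import *
np.set_printoptions(precision=4,suppress=True)
s=env.state(); print(s)
ims=[]
for n in("scene","top"):
    c=camera(n); ims.append(np.array(c["pixels"])); K,R,t=P(c); print(n,-R.T@t,R[2],K[0,0])
    for k in "stand master part tray post mug brush dial needle bezel zero_mark needle_tip stop plunger_tip entry".split():
        try:
            for b in boxes_of(c,k)[:3]: print(k,np.round(b["centre"],4),round(b["confidence"],2),proj(c,b["centre"])[0].round())
        except Exception as e: print(k,e)
    cv2.imwrite(f"pics/{n}0.png",cv2.resize(ims[-1],(800,600),interpolation=cv2.INTER_CUBIC))
E
```

```text
{'clock': 0.0, 'joints': array([-1.395 ,  0.151 ,  1.438 ,  0.    ,  1.5538, -0.134 ]), 'qvel': array([ 0.0008, -0.001 ,  0.0009,  0.0001, -0.0013,  0.0008]), 'joint_efforts': array([  0.004 , -71.3044, -57.0869,   0.    ,   0.0088,   0.    ]), 'ee_pos': array([ 0.1752, -0.5474,  0.2387]), 'orientation': array([-3.1027, -0.4845,  0.    ]), 'force': array([ 0.5105, -0.0394,  0.2399]), 'wrist_torque': array([0.075 , 0.0119, 0.0035]), 'grasp_force': 0.0, 'opening': 0.08548884019014377}
scene [0.811  0.4509 0.8334] [-0.2803 -0.4781 -0.8324] 351.1490176919551
stand [ 0.6436 -0.1699  0.0436] 0.82 [192. 164.]
master [ 0.5201 -0.1698  0.0501] 0.96 [230. 146.]
master [ 0.4701 -0.346   0.0342] 0.8 [218. 108.]
part [0.6246 0.3862 0.038 ] 0.85 [312. 341.]
part [0.3274 0.2102 0.034 ] 0.69 [365. 217.]
part [0.5706 0.2033 0.0457] 0.67 [286. 257.]
tray [0.5989 0.1382 0.0066] 0.63 [261. 248.]
tray [ 0.5174 -0.1726  0.0496] 0.41 [230. 145.]
post [0.6909 0.1281 0.0483] 0.77 [226. 255.]
mug [0.7803 0.0096 0.0472] 0.93 [172. 234.]
brush [0.4496 0.0267 0.0153] 0.83 [286. 191.]
brush [ 0.6508 -0.1856  0.14
[... 683 characters left out ...]
185 0.2064 0.0335] 0.7 [181. 272.]
tray [0.5873 0.1335 0.0104] 0.66 [210. 179.]
post [0.6817 0.1171 0.0574] 0.65 [214. 144.]
post [0.7867 0.022  0.0408] 0.32 [247. 111.]
mug [0.7839 0.0192 0.0414] 0.9 [248. 112.]
brush [0.444  0.0258 0.0151] 0.73 [245. 227.]
dial [ 0.651  -0.1865  0.1461] 0.91 [326. 148.]
needle [ 0.6547 -0.1903  0.1476] 0.52 [327. 147.]
bezel [ 0.657  -0.1917  0.1516] 0.89 [328. 145.]
zero_mark [ 0.6619 -0.1927  0.1475] 0.6 [328. 144.]
needle_tip [ 0.6228 -0.1829  0.0296] 0.56 [316. 167.]
stop [ 0.6214 -0.1826  0.0326] 0.34 [317. 167.]
entry [ 0.6255 -0.1841  0.0283] 0.96 [317. 166.]
entry [0.5683 0.1963 0.0427] 0.58 [186. 183.]
entry [0.5848 0.1336 0.0081] 0.26 [210. 180.]
```

View pics/scene0.png

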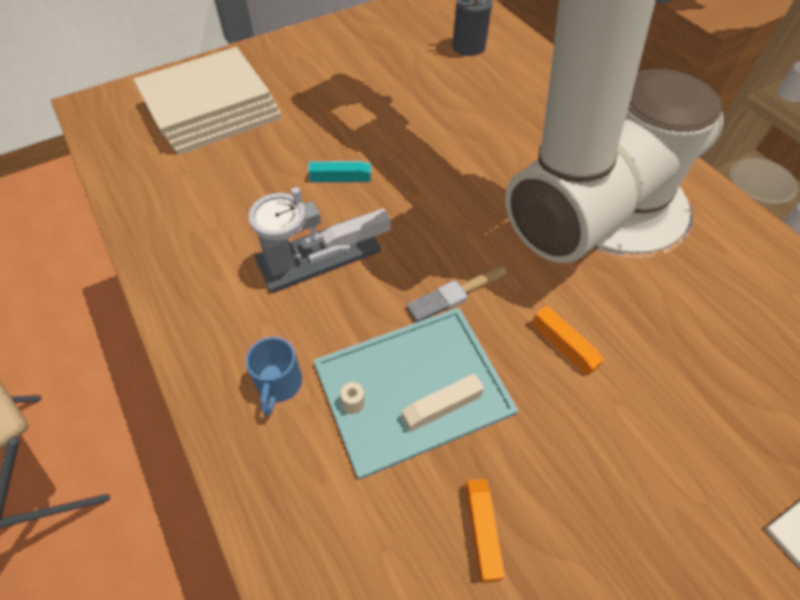

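View pics/top0.png

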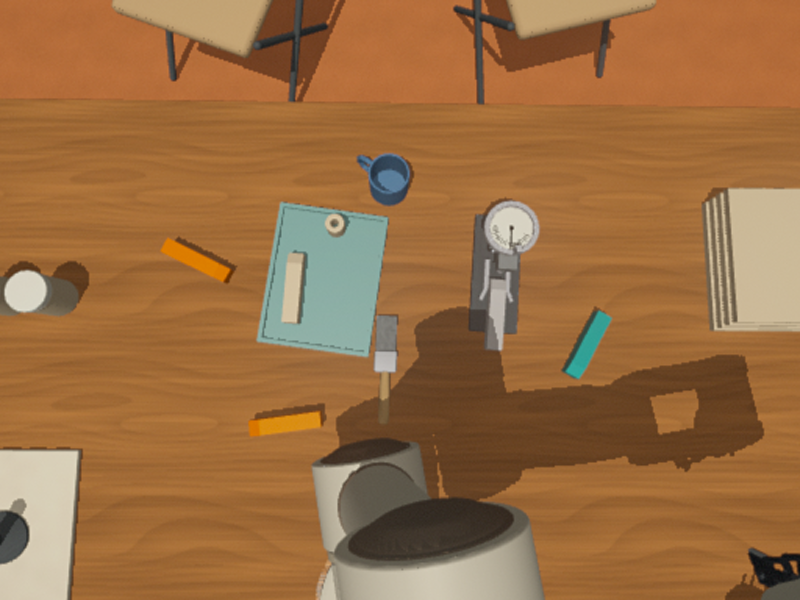

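```bash
python3 - <<'E'
from h import *
W=np.zeros((600,800,3),np.uint8)
t=np.array(camera("top")["pixels"]); s=np.array(camera("scene")["pixels"])
def put(im,x,y,w,h,k,X,Y):
    c=cv2.resize(im[y:y+h,x:x+w],None,fx=k,fy=k,interpolation=cv2.INTER_LANCZOS4)
    for i in range((-x)%10,w,10): cv2.putText(c,str(x+i),(int(i*k),8),0,.3,(0,255,255),1); cv2.line(c,(int((i+.5)*k),8),(int((i+.5)*k),14),(0,255,255),1)
    for j in range((-y)%10,h,10): cv2.putText(c,str(y+j),(0,int((j+.5)*k)+3),0,.3,(0,255,255),1)
    W[Y:Y+c.shape[0],X:X+c.shape[1]]=c[:600-Y,:800-X]
put(t,295,122,54,108,5.5,0,0)
put(s,155,112,100,74,4.9,300,0)
put(s,254,232,60,44,5,300,370)
put(t,166,155,33,55,4.1,605,370)
cv2.imwrite("pics/crop1.png",W)
E
```

```text
(no output)
```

View pics/crop1.png

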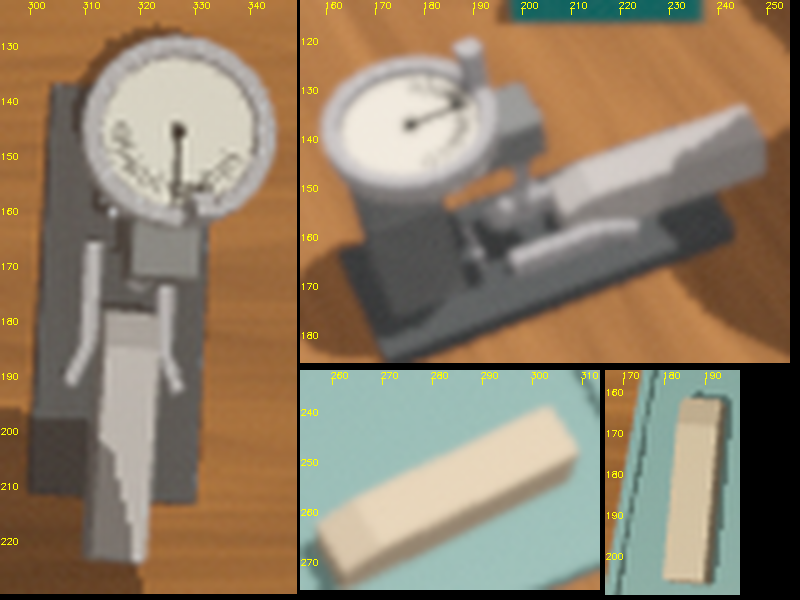

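```bash
cat > fit.py <<'E'
from h import *
from scipy.optimize import least_squares
np.set_printoptions(precision=4,suppress=True)
T=camera("top");S=camera("scene")
obs=[(T,(-115,45,0),(300,211)),(T,(-115,-45,9),(330.5,213)),(T,(55,0,141),(327.4,145.8)),(T,(110,45,0),(304.3,137.3)),
(S,(55,0,141),(177.4,137.5)),(S,(110,45,0),(173.8,185.7)),(S,(-115,45,0),(243.4,160.6))]
def w(p,X):
    c,s=np.cos(p[2]),np.sin(p[2]); X=np.atleast_2d(X)/1000.
    return np.c_[p[0]+c*X[:,0]-s*X[:,1],p[1]+s*X[:,0]+c*X[:,1],X[:,2]]
f=lambda p:np.concatenate([proj(c,w(p,X))[0]-uv for c,X,uv in obs])
r=least_squares(f,[.6,-.18,0],loss="soft_l1"); print("stand",r.x); print(f(r.x).reshape(-1,2))
np.save("stand.npy",r.x)
a=onz(T,[(310.1,223.1),(321.4,224.4)],.052); b=onz(T,[(313.9,178.6),(324,179)],.044); print("master rear",a,"nose",b)
d=b.mean(0)-a.mean(0); print("len,yaw",np.hypot(*d[:2]),np.arctan2(d[1],d[0]))
# part: top crop 605,370 k4.1 origin 166,155
g=lambda X,Y:((X-605)/4.1+166,(Y-370)/4.1+155)
q=onz(T,[g(663,580),g(708,583),g(682,396),g(722,398)],.044);print("part top corners",q)
d=q[2:].mean(0)-q[:2].mean(0); print(q.mean(0),np.hypot(*d[:2]),np.arctan2(d[1],d[0]))
k=lambda X,Y:((X-300)/5+254,(Y-370)/5+232)
print("part from scene rear/left/right", onz(S,[k(549,406),k(578,450)],.044))
# tray corners in top /800 pic
print("tray",onz(T,np.array([(281,203),(388,217),(368,356),(258,341)])*.64,.016))
for p in [(-9,0,50),(0,0,46.5),(13,0,55)]: pass
E
python3 fit.py
```

```text
stand [ 0.6043 -0.1898 -0.0715]
[[-0.0241  0.0863]
 [ 0.1614  0.2541]
 [ 0.4035 -0.1631]
 [ 0.1132  0.5243]
 [ 0.0119 -0.0054]
 [-0.6531  2.1321]
 [ 0.397   0.0628]]
master rear [[ 0.4558 -0.158   0.052 ]
 [ 0.4523 -0.19    0.052 ]] nose [[ 0.5845 -0.1722  0.044 ]
 [ 0.5836 -0.2016  0.044 ]]
len,yaw 0.1306128225993046 -0.09881212102987705
part top corners [[0.502  0.2119 0.044 ]
 [0.5001 0.1806 0.044 ]
 [0.6324 0.2026 0.044 ]
 [0.6312 0.1743 0.044 ]]
[0.5665 0.1924 0.044 ] 0.13095958146252282 -0.05948684954404009
part from scene rear/left/right [[0.5044 0.1852 0.044 ]
 [0.5059 0.2118 0.044 ]]
tray [[0.734  0.2253 0.016 ]
 [0.7082 0.0189 0.016 ]
 [0.442  0.0543 0.016 ]
 [0.4687 0.2597 0.016 ]]
```

Request:
send_rows:
  commands:
    - [[0.105,0.1325,-0.0425,0,0,-0.0538,0.7],[0.105,0.1325,-0.0425,0,0,-0.0538,0.7],[0.105,0.1325,-0.0425,0,0,-0.0538,0.7],[0.105,0.1325,-0.0425,0,0,-0.0538,0.7],[0.105,0.1325,-0.0425,0,0,-0.0538,0.7],[0.105,0.1325,-0.0425,0,0,-0.0538,0.7],[0.105,0.1325,-0.0425,0,0,-0.0538,0.7],[0.105,0.1325,-0.0425,0,0,-0.0538,0.7],[0.105,0.1325,-0.0425,0,0,-0.0538,0.7],[0.105,0.1325,-0.0425,0,0,-0.0538,0.7],[0.105,0.1325,-0.0425,0,0,-0.0538,0.7],[0.105,0.1325,-0.0425,0,0,-0.0538,0.7],[0.105,0.1325,-0.0425,0,0,-0.0538,0.7],[0.105,0.1325,-0.0425,0,0,-0.0538,0.7],[0,0,0,0,0,0,0.7],[0,0,0,0,0,0,0.7]]
  force: 30

```text
clock: 3.4
ee_pos: [0.4694, -0.1762, 0.1201]
orientation: [-3.139, 0.13, 0.001]
force: [-0.5, -0.3, -0.5]
opening: 0.0597
grasp_force: 0.0
```

Request:
send_rows:
  commands:
    - [[0,0,-0.11,0,0,0,0.7],[0,0,-0.11,0,0,0,0.7],[0,0,-0.11,0,0,0,0.7],[0,0,-0.07,0,0,0,0.7],[0,0,-0.04,0,0,0,0.7],[0,0,0,0,0,0,0.7],[0,0,0,0,0,0,0.0],[0,0,0,0,0,0,0.0],[0,0,0,0,0,0,0.0],[0,0,0,0,0,0,0.0],[0,0,0,0,0,0,0.0],[0,0,0,0,0,0,0.0],[0,0,0,0,0,0,0.0]]
  force: 40

```text
clock: 4.7
ee_pos: [0.4697, -0.177, 0.0333]
orientation: [3.138, -0.133, 0.002]
force: [-2.1, -0.4, 6.2]
opening: 0.0271
grasp_force: 42.0
```

Request:
send_rows:
  commands:
    - [[0.02,-0.0014,0,0,0,0,0],[0.02,-0.0014,0,0,0,0,0],[0.02,-0.0014,0,0,0,0,0],[0.02,-0.0014,0,0,0,0,0],[0.02,-0.0014,0,0,0,0,0]]

```text
clock: 5.2
ee_pos: [0.4895, -0.1782, 0.0333]
orientation: [3.138, -0.132, 0.001]
force: [-6.6, 0.3, 8.6]
opening: 0.0273
grasp_force: 42.4
```

```bash
python3 - <<'E'
from h import *
W=np.zeros((600,800,3),np.uint8)
t=np.array(camera("top")["pixels"]); s=np.array(camera("scene")["pixels"])
W[:594,:297]=cv2.resize(t[122:230,295:349],(297,594),interpolation=cv2.INTER_LANCZOS4)
W[:370,300:800]=cv2.resize(s[112:186,155:255],(500,370),interpolation=cv2.INTER_LANCZOS4)
cv2.imwrite("pics/crop2.png",W)
E
```

```text
(no output)
```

View pics/crop2.png

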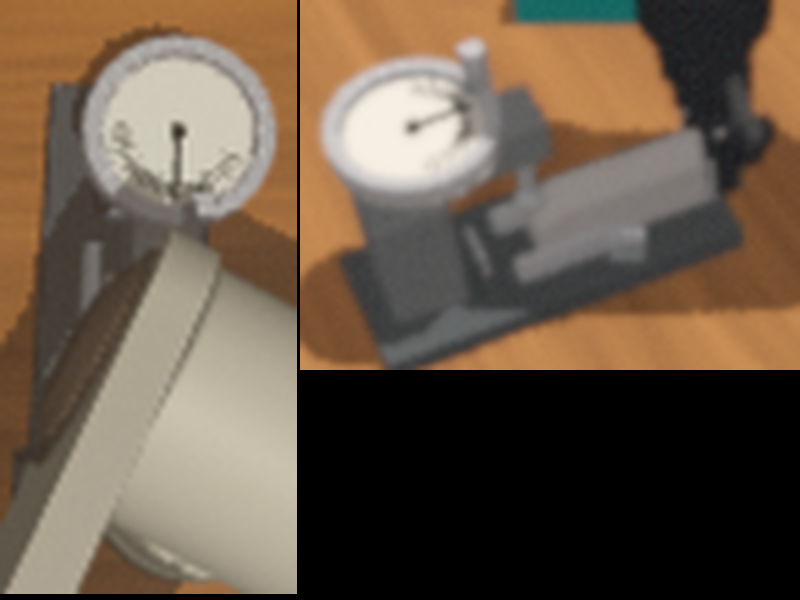

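Request:
send_rows:
  commands:
    - [[0.015,-0.001,0.002,0,0,0,0],[0.015,-0.001,0,0,0,0,0],[0.015,-0.001,0,0,0,0,0],[0.015,-0.001,0,0,0,0,0],[0.015,-0.001,0,0,0,0,0],[0.015,-0.001,0,0,0,0,0]]

```text
clock: 5.9
ee_pos: [0.5071, -0.1793, 0.0333]
orientation: [3.139, -0.133, -0.001]
force: [-9.7, 0.5, 12.4]
opening: 0.0276
grasp_force: 42.8
```

Request:
send_rows:
  commands:
    - [[0.01,-0.0007,0.003,0,0,0,0],[0.01,-0.0007,0,0,0,0,0],[0.005,-0.0004,0,0,0,0,0],[0,0,0,0,0,0,0]]

```text
clock: 6.3
ee_pos: [0.5124, -0.1796, 0.0333]
orientation: [-3.139, 0.133, -0.0]
force: [-2.4, 0.5, 1.9]
opening: 0.0272
grasp_force: 41.4
```

Request:
send_rows:
  commands:
    - [[0.005,-0.0004,0,0,0,0,0],[0,0,0,0,0,0,0]]
  force: 25

```text
clock: 6.5
ee_pos: [0.5134, -0.1797, 0.0333]
orientation: [-3.139, 0.133, -0.0]
force: [-2.8, 1.7, 3.3]
opening: 0.0272
grasp_force: 41.5
```

Request:
send_rows:
  commands:
    - [[0.004,-0.0003,0,0,0,0,0],[0,0,0,0,0,0,0]]

```text
clock: 6.7
ee_pos: [0.5141, -0.1797, 0.0333]
orientation: [-3.139, 0.133, 0.0]
force: [-4.6, 0.8, 3.3]
opening: 0.0275
grasp_force: 41.6
```

```bash
python3 - <<'E'
from h import *
s=env.state(); print(s["force"],s["grasp_force"],s["ee_pos"])
S=camera("scene"); p=np.load("stand.npy"); c,q=np.cos(p[2]),np.sin(p[2])
print([proj(S,[p[0]+c*x-q*y,p[1]+q*x+c*y,z])[0].round(1) for x,y,z in [(30,13,.03),(30,13,.05),(24,13,.035),(36,13,.035),(20,14,.018),(50,17,.05)]])
cv2.imwrite("pics/crop3.png",cv2.resize(np.array(S["pixels"])[145:185,180:230],(750,600),interpolation=cv2.INTER_LANCZOS4))
E
```

```text
[-4.55087364  0.760411    3.30211261] 41.556835770606995 [ 0.51406998 -0.1796974   0.03329519]
[array([ 835.8, -375.4]), array([ 835.1, -374.4]), array([ 744.8, -380.3]), array([ 907.7, -371.1]), array([ 636.8, -383.4]), array([ 918.8, -360.8])]
```

View pics/crop3.png

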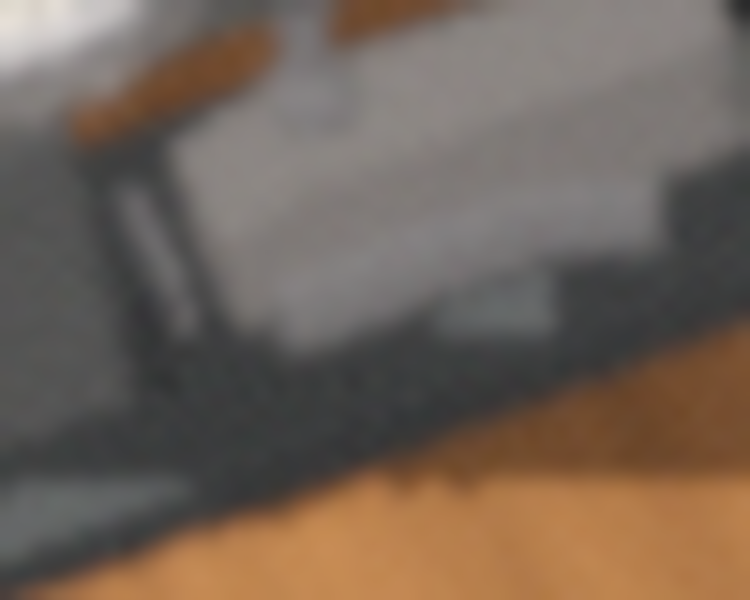

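Request:
send_rows:
  commands:
    - [[0.004,-0.0003,0,0,0,0,0],[0,0,0,0,0,0,0]]

```text
clock: 6.95
ee_pos: [0.5149, -0.1798, 0.0333]
orientation: [-3.139, 0.133, -0.0]
force: [-4.2, 0.3, 3.7]
opening: 0.0272
grasp_force: 41.6
```

Request:
send_rows:
  commands:
    - [[0.004,-0.0003,0,0,0,0,0],[0,0,0,0,0,0,0]]

```text
clock: 7.15
ee_pos: [0.5157, -0.1798, 0.0333]
orientation: [-3.139, 0.133, -0.0]
force: [-4.3, 0.8, 3.9]
opening: 0.0272
grasp_force: 41.7
```

Request:
send_rows:
  commands:
    - [[0.004,-0.0003,0,0,0,0,0],[0,0,0,0,0,0,0]]

```text
clock: 7.35
ee_pos: [0.5165, -0.1799, 0.0333]
orientation: [-3.139, 0.133, -0.0]
force: [-3.7, 1.2, 3.9]
opening: 0.0276
grasp_force: 41.7
```

Request:
send_rows:
  commands:
    - [[0.004,-0.0003,0,0,0,0,0],[0,0,0,0,0,0,0]]

```text
clock: 7.55
ee_pos: [0.5173, -0.18, 0.0333]
orientation: [-3.139, 0.133, -0.0]
force: [-4.7, -0.9, 4.8]
opening: 0.0274
grasp_force: 41.7
```

Request:
send_rows:
  commands:
    - [[0.004,-0.0003,0,0,0,0,0],[0,0,0,0,0,0,0]]

```text
clock: 7.75
ee_pos: [0.5181, -0.18, 0.0333]
orientation: [-3.139, 0.133, -0.0]
force: [-4.6, 0.9, 4.1]
opening: 0.0277
grasp_force: 41.8
```

Request:
send_rows:
  commands:
    - [[0.004,-0.0003,0,0,0,0,0],[0,0,0,0,0,0,0]]

```text
clock: 7.95
ee_pos: [0.5189, -0.1801, 0.0333]
orientation: [-3.139, 0.133, -0.0]
force: [-4.9, -0.3, 4.7]
opening: 0.0274
grasp_force: 41.8
```

Request:
send_rows:
  commands:
    - [[0.004,-0.0003,0,0,0,0,0],[0,0,0,0,0,0,0]]

```text
clock: 8.15
ee_pos: [0.5197, -0.1801, 0.0333]
orientation: [-3.139, 0.133, -0.0]
force: [-5.5, 0.7, 3.3]
opening: 0.0275
grasp_force: 41.8
```

Request:
send_rows:
  commands:
    - [[0.004,-0.0003,0,0,0,0,0],[0,0,0,0,0,0,0]]

```text
clock: 8.35
ee_pos: [0.5205, -0.1802, 0.0333]
orientation: [-3.139, 0.133, -0.0]
force: [-5.3, 0.2, 4.4]
opening: 0.0276
grasp_force: 41.8
```

Request:
send_rows:
  commands:
    - [[0.004,-0.0003,0,0,0,0,0],[0,0,0,0,0,0,0]]

```text
clock: 8.55
ee_pos: [0.5213, -0.1803, 0.0333]
orientation: [-3.139, 0.133, -0.0]
force: [-4.2, 0.0, 4.7]
opening: 0.0272
grasp_force: 41.8
```

Request:
send_rows:
  commands:
    - [[0.004,-0.0003,0,0,0,0,0],[0,0,0,0,0,0,0]]

```text
clock: 8.75
ee_pos: [0.5221, -0.1803, 0.0333]
orientation: [-3.139, 0.133, -0.0]
force: [-4.6, 0.3, 4.5]
opening: 0.0274
grasp_force: 41.8
```

Request:
send_rows:
  commands:
    - [[0.004,-0.0003,0,0,0,0,0],[0,0,0,0,0,0,0]]

```text
clock: 8.95
ee_pos: [0.5226, -0.1804, 0.0333]
orientation: [-3.139, 0.133, 0.001]
force: [-7.3, 1.6, 7.4]
opening: 0.027
grasp_force: 42.1
```

Request:
send_rows:
  commands:
    - [[0.0015,-0.0001,0,0,0,0,0],[0,0,0,0,0,0,0],[0,0,0,0,0,0,0]]

```text
clock: 9.25
ee_pos: [0.5226, -0.1804, 0.0333]
orientation: [-3.139, 0.133, 0.002]
force: [-11.5, 0.9, 8.2]
opening: 0.0271
grasp_force: 42.4
```

Request:
send_rows:
  commands:
    - [[0.0005,0,0,0,0,0,0],[0,0,0,0,0,0,0],[0,0,0,0,0,0,0],[0,0,0,0,0,0,0],[0,0,0,0,0,0,0],[0,0,0,0,0,0,0],[0,0,0,0,0,0,0],[0,0,0,0,0,0,0]]

```text
clock: 10.05
ee_pos: [0.5226, -0.1803, 0.0333]
orientation: [-3.139, 0.133, 0.002]
force: [-12.3, -0.0, 9.6]
opening: 0.0271
grasp_force: 42.4
```

Request:
send_rows:
  commands:
    - [[0,0,0,0,0,0,0.6],[0,0,0,0,0,0,0.6],[0,0,0,0,0,0,0.6],[0,0,0,0,0,0,0.6],[0,0,0.05,0,0,0,0.6],[-0.05,0,0.2,0,0,0,0.6],[-0.1,0,0.2,0,0,0,0.6],[-0.15,0,0.2,0,0,0,0.5],[-0.15,0,0.2,0,0,0,0.4],[0,0,0.15,0,0,0,0.4]]

```text
clock: 11.05
ee_pos: [0.4311, -0.1802, 0.2369]
orientation: [3.137, -0.134, 0.004]
force: [0.4, -1.7, 1.0]
opening: 0.0345
grasp_force: 0.0
```

```bash
cat > dial.py <<'E'
from h import *
import sys
np.set_printoptions(precision=4,suppress=True)
s=env.state(); print(s["clock"],s["ee_pos"],s["opening"])
p=np.load("stand.npy"); c,q=np.cos(p[2]),np.sin(p[2])
L=lambda x,y,z:[p[0]+c*x-q*y,p[1]+q*x+c*y,z]
# rectify dial plane from both cameras: 4 px/mm... output 300x300 = 120 mm square, stand axes: up=+x, left=+y
out=[]
for n in("scene","top"):
    C=camera(n); im=np.array(C["pixels"])
    z=.1425
    w=np.array([L(55+dx,dy,z) for dx,dy in[(60,60),(60,-60),(-60,-60),(-60,60)]])
    H=cv2.getPerspectiveTransform(np.float32([[0,0],[400,0],[400,400],[0,400]]),np.float32(proj(C,w)))
    out.append(cv2.warpPerspective(im,H,(400,400),flags=cv2.INTER_CUBIC|cv2.WARP_INVERSE_MAP))
    np.save(f"dial_{n}.npy",out[-1])
    x,y,w_,h=(155,112,100,74) if n=="scene" else (290,120,80,60)
    out.append(cv2.resize(im[y:y+h,x:x+w_],(400,200 if 0 else 296)))
W=np.zeros((600,800,3),np.uint8); W[:400,:400]=out[0]; W[:400,400:]=out[2]
W[400:600,:270]=cv2.resize(out[1],(270,200)); W[400:600,400:670]=cv2.resize(out[3],(270,200))
cv2.imwrite("pics/"+sys.argv[1],W)
E
python3 dial.py dial1.png
```

```text
11.05 [ 0.4311 -0.1802  0.2369] 0.03446535790774198
```

View pics/dial1.png

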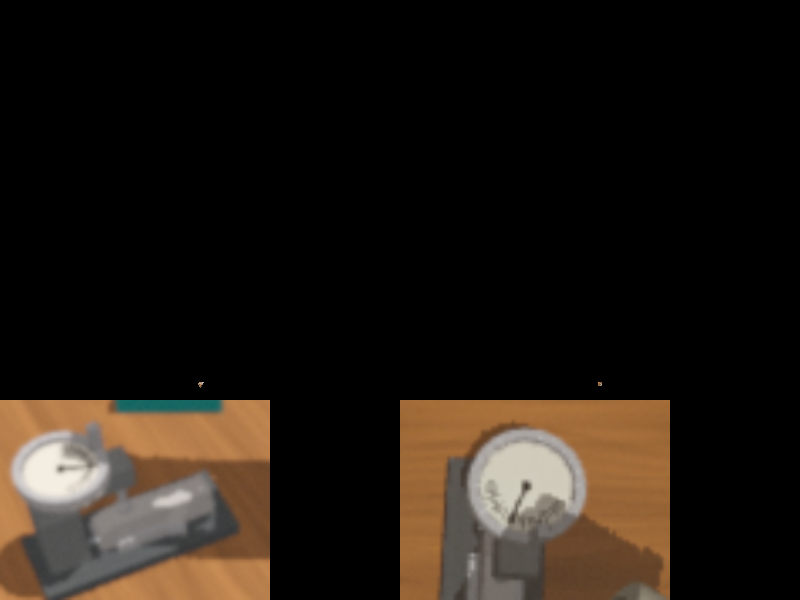

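```bash
sed -i 's/L=lambda x,y,z:.*/L=lambda x,y,z:[p[0]+(c*x-q*y)\/1000,p[1]+(q*x+c*y)\/1000,z]/' dial.py; cat >> dial.py <<'E'
for k,n in((0,"scene"),(2,"top")):
    g=cv2.cvtColor(out[k],cv2.COLOR_BGR2GRAY).astype(float)
    # dark pivot: centroid near centre
    yy,xx=np.mgrid[:400,:400]; m=(np.hypot(xx-200,yy-200)<30)
    d=np.clip(150-cv2.GaussianBlur(g,(0,0),2),0,None)*m; pv=np.array([(d*xx).sum(),(d*yy).sum()])/d.sum()
    m=m&(np.hypot(xx-pv[0],yy-pv[1])<14); d*=m; pv=np.array([(d*xx).sum(),(d*yy).sum()])/d.sum()
    A=np.radians(np.arange(-60,90,1.)); r=np.arange(30,80)   # 9..24 mm
    # angle a clockwise from down(-x): direction (-sin a, cos a) in image (x right,y down)
    X=pv[0]-np.outer(np.sin(A),r); Y=pv[1]+np.outer(np.cos(A),r)
    v=cv2.remap(g.astype(np.float32),X.astype(np.float32),Y.astype(np.float32),1).mean(1)
    w=np.clip(np.median(v)-15-v,0,None); i=np.argmin(v); sel=abs(np.arange(len(A))-i)<12; w=w*sel
    print(n,"pivot",pv,"needle rad",(w*A).sum()/w.sum(), "min at",A[i], v[i],np.median(v))
E
python3 dial.py dial2.png
```

```text
11.15 [ 0.4338 -0.181   0.2385] 0.03421353555046037
scene pivot [201.765  199.5687] needle rad 0.29156895952605577 min at 0.2792526803190927 162.03021 193.40118
top pivot [190.8805 201.2633] needle rad 0.3640189383120543 min at 0.3665191429188092 110.208595 176.47273
```

View pics/dial2.png

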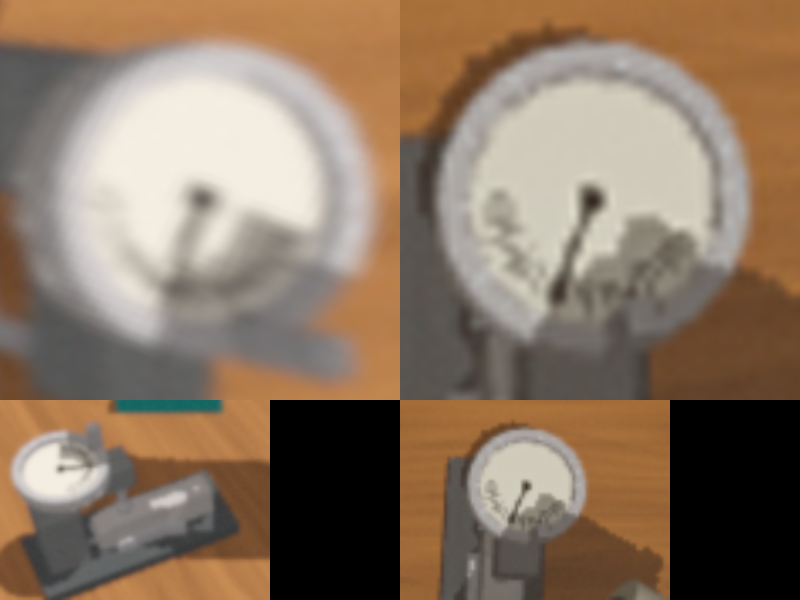

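```bash
cat > m.py <<'E'
from h import *
np.set_printoptions(precision=4,suppress=True)
p=np.load("stand.npy"); c,q=np.cos(p[2]),np.sin(p[2])
W=lambda X:np.array([p[0]+(c*X[0]-q*X[1])/1000,p[1]+(q*X[0]+c*X[1])/1000,X[2]/1000])
loc=lambda w:np.array([[c,q],[-q,c]])@(np.asarray(w)[:2]-p[:2])*1000
def rect(C,im,z):
    w=np.array([W((55+dx,dy,z)) for dx,dy in[(60,60),(60,-60),(-60,-60),(-60,60)]])
    H=cv2.getPerspectiveTransform(np.float32([[0,0],[400,0],[400,400],[0,400]]),np.float32(proj(C,w)))
    return cv2.warpPerspective(im,H,(400,400),flags=cv2.INTER_CUBIC|cv2.WARP_INVERSE_MAP)
def needle(R):
    """dark-pixel fit: pivot, then line direction from darkness in 10..32 mm annulus"""
    g=cv2.GaussianBlur(R.min(2).astype(np.float32),(0,0),1.5); yy,xx=np.mgrid[:400,:400]
    pv=np.array([198.,200.]);rad=28
    for _ in range(4):
        d=np.clip(120-g,0,None)*(np.hypot(xx-pv[0],yy-pv[1])<rad); pv=np.array([(d*xx).sum(),(d*yy).sum()])/d.sum(); rad=14
    A=np.radians(np.arange(-30,70,.5)); r=np.arange(24,90)
    X=(pv[0]-np.outer(np.sin(A),r)).astype(np.float32); Y=(pv[1]+np.outer(np.cos(A),r)).astype(np.float32)
    v=cv2.remap(g,X,Y,1); v=np.clip(v,0,190).mean(1); i=v.argmin(); s=slice(max(i-12,0),i+13); w=np.clip(v[s].max()-v[s],0,None)**2
    return pv,(w*A[s]).sum()/w.sum()
E
python3 - <<'E'
from m import *
T=camera("top");S=camera("scene")
for n,C in(("top",T),("scene",S)):
    im=cv2.resize(cv2.imread(f"pics/{n}0.png"),(512,384),interpolation=cv2.INTER_AREA)
    for z in(142,146): print(n,z,"init",*needle(rect(C,im,z)),"now",*needle(rect(C,np.array(C["pixels"]),z)))
    print(n,boxes_of(C,"needle_tip")[:1],boxes_of(C,"zero_mark")[:1])
print("tab init top centre (scene)",loc(onz(S,[(189.3,121.2)],.177)[0]))
# dial2: scene tab top at rectified (345,358) z=.1425
x,y=(200-358)/3.333+55,(200-345)/3.333; uv=proj(S,W((x,y,142.5)))[0]; print(uv,loc(onz(S,[uv],.177)[0]))
print("dial world",W((55,3.6,144)))
E
```

```text
top 142 init [191.8417 201.1894] -0.02052716669201827 now [191.315  200.3703] 0.3569315995527504
top 146 init [189.2326 204.6037] -0.020492665248801258 now [188.7002 203.8159] 0.35680663825970077
top [] [{'centre': [0.6616, -0.1925, 0.1477], 'confidence': 0.61}]
scene 142 init [203.4368 199.3311] -0.07674378691108683 now [203.2672 199.6332] 0.27312502194761035
scene 146 init [190.8305 197.2879] -0.07682338438910424 now [190.6428 197.5993] 0.27265111136371606
scene [] [{'centre': [0.6561, -0.1904, 0.1478], 'confidence': 0.56}]
tab init top centre (scene) [13.7208 -5.9903]
[188.3872 120.7146] [15.2246 -8.6806]
dial world [ 0.6594 -0.1902  0.144 ]
```

Request:
send_rows:
  commands:
    - [[0.1535,-0.014,0,0,0,0.0845,0.5],[0.1535,-0.014,0,0,0,0.0845,0.5],[0.1535,-0.014,0,0,0,0.0845,0.5],[0.1535,-0.014,0,0,0,0.0845,0.5],[0.1535,-0.014,0,0,0,0.0845,0.5],[0.1535,-0.014,0,0,0,0.0845,0.5],[0,0,0,0,0,0,0.5],[0,0,0,0,0,0,0.5]]

```text
clock: 12.35
ee_pos: [0.6175, -0.197, 0.232]
orientation: [-3.128, -0.284, 0.003]
force: [-0.4, -0.0, 0.5]
opening: 0.0427
grasp_force: 0.0
```

Request:
send_rows:
  commands:
    - [[0,0,-0.12,0,0,0,0.5],[0,0,-0.12,0,0,0,0.5],[0,0,-0.06,0,0,0,0.5],[0,0,-0.04,0,0,0,0.5],[0,0,0,0,0,0,0.3],[0,0,0,0,0,0,0.2],[0,0,0,0,0,0,0.1],[0,0,0,0,0,0,0],[0,0,0,0,0,0,0],[0,0,0,0,0,0,0],[0,0,0,0,0,0,0]]
  force: 20

```text
clock: 13.45
ee_pos: [0.6178, -0.1975, 0.1664]
orientation: [3.128, 0.283, 0.002]
force: [-2.0, -0.4, 6.8]
opening: 0.0095
grasp_force: 20.4
```

Request:
send_rows:
  commands:
    - [[-0.0019,0.0152,0.003,0,0,-0.1393,0],[-0.0008,0.0153,0,0,0,-0.1393,0],[0.0003,0.0153,0,0,0,-0.1393,0],[0.0014,0.0153,0,0,0,-0.1393,0],[0.0025,0.0151,0,0,0,-0.1393,0],[0.0036,0.0149,0,0,0,-0.1393,0],[0.0047,0.0146,0,0,0,-0.1393,0],[0.0058,0.0142,0,0,0,-0.1393,0],[0,0,0,0,0,0,0],[0,0,0,0,0,0,0]]

```text
clock: 14.45
ee_pos: [0.6212, -0.1736, 0.1665]
orientation: [3.077, -0.629, 0.003]
force: [2.6, -3.3, 0.4]
opening: 0.0097
grasp_force: 21.1
```

Request:
send_rows:
  commands:
    - [[0,0,0,0,0,0,0.25],[0,0,0,0,0,0,0.3],[0,0,0,0,0,0,0.4],[0,0,0,0,0,0,0.4],[0,0,0.15,0,0,0,0.4],[0,0,0.2,0,0,0,0.4],[-0.2,0,0,0,0,0,0.4],[-0.2,0,0,0,0,0,0.4],[-0.2,0,0,0,0,0,0.4],[-0.2,0,0,0,0,0,0.4],[-0.15,0,0,0,0,0,0.4],[0,0,0,0,0,0,0.4]]

```text
clock: 15.65
ee_pos: [0.4282, -0.1731, 0.2366]
orientation: [3.077, -0.63, 0.002]
force: [0.9, -0.9, 0.3]
opening: 0.034
grasp_force: 0.0
```

```bash
python3 - <<'E'
from m import *
O=np.zeros((600,800,3),np.uint8)
for i,n in enumerate(("scene","top")):
    C=camera(n); im=np.array(C["pixels"]); cv2.imwrite(f"pics/raw_{n}_z.png",im); R=rect(C,im,146); print(n,*needle(R))
    O[:400,400*i:400*i+400]=R
    x,y=(160,110) if i==0 else (300,125)
    O[400:,400*i:400*i+400]=cv2.resize(im[y:y+30,x:x+60],(400,200),interpolation=cv2.INTER_CUBIC)
    # project predicted tab-top centre for candidate angles (local frame) and mark
    print([ (a,proj(C,W((55-42*np.cos(a),3+42*np.sin(a),177)))[0].round(2)) for a in(.25,.35,.45)])
cv2.imwrite("pics/dial3.png",O); print(env.state()["clock"],env.state()["ee_pos"])
E
```

```text
scene [190.7106 197.6574] 0.28702025177749124
[(0.25, array([191.77, 126.16])), (0.35, array([191.88, 127.34])), (0.45, array([191.82, 128.54]))]
top [188.7209 203.6933] 0.35261201447871776
[(0.25, array([324.74, 157.43])), (0.35, array([323.21, 156.83])), (0.45, array([321.73, 156.08]))]
15.75 [ 0.4306 -0.1733  0.2364]
```

View pics/dial3.png

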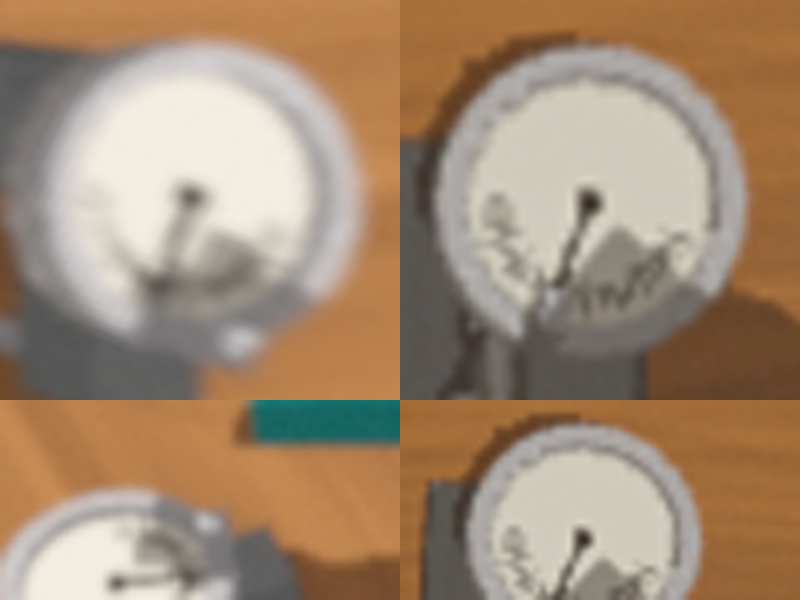

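Request:
send_rows:
  commands:
    - [[-0.1,0.2,0.0,0,0,0,0.6],[-0.1,0.2,0,0,0,0,0.6],[-0.1,0.2,0,0,0,0,0.6],[-0.05,0.2,0,0,0,0,0.6],[0,0.2,0,0,0,0,0.6],[0,0.2,0,0,0,0,0.6],[0,0,0,0,0,0,0.6]]

```text
clock: 16.45
ee_pos: [0.3608, 0.0709, 0.2361]
orientation: [-3.079, 0.619, -0.0]
force: [-0.6, -0.3, 0.1]
opening: 0.051
grasp_force: 0.0
```

```bash
python3 - <<'E'
from m import *
O=np.zeros((600,800,3),np.uint8)
for i,n in enumerate(("scene","top")):
    C=camera(n); im=np.array(C["pixels"]); cv2.imwrite(f"pics/raw_{n}_z2.png",im); R=rect(C,im,146); print(n,*needle(R))
    g=R.copy()
    x,y=(170,115) if i==0 else (310,140)
    k=6.667*2; crop=cv2.resize(im[y:y+30,x:x+30],(400,400),interpolation=cv2.INTER_CUBIC)
    for a,col in((.25,(0,0,255)),(.35,(0,255,0)),(.45,(255,0,0))):
        for z in(146,177):
            u=(proj(C,W((55-42*np.cos(a),3+42*np.sin(a),z)))[0]-(x,y)+.5)*k/1.0
            cv2.circle(crop,tuple(int(v) for v in u),3,col,1)
    O[:400,400*i:400*i+400]=crop
    O[400:,400*i:400*i+400]=cv2.resize(R[220:340,60:300],(400,200))
cv2.imwrite("pics/dial4.png",O); print(env.state()["clock"],env.state()["ee_pos"])
E
```

```text
scene [190.6585 197.4425] 0.35706283340473294
top [188.7408 203.6555] 0.36657583218857587
16.55 [0.361  0.0677 0.2358]
```

View pics/dial4.png

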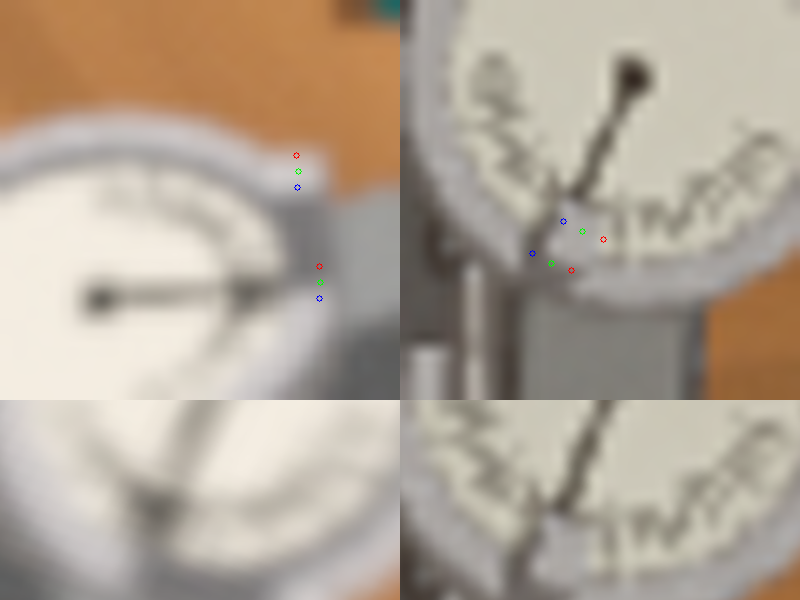

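```bash
python3 - <<'E'
from m import *
T=camera("top");S=camera("scene")
for n,C in(("top",T),("scene",S)):
    im=cv2.imread(f"pics/raw_{n}_z2.png").astype(np.float32)
    pv,an=needle(rect(C,im.astype(np.uint8),146)); D=(55+(200-pv[1])/3.333,(200-pv[0])/3.333); print(n,D,an)
    A=np.arange(0.0,.75,.05)
    for z in (177,):
      for r in(37,40,43,46):
        uv=np.array([proj(C,W((D[0]-r*np.cos(a),D[1]+r*np.sin(a),z)))[0] for a in A]).astype(np.float32)
        v=cv2.remap(im,uv[None,:,0].copy(),uv[None,:,1].copy(),cv2.INTER_CUBIC)[0]
        print(r,"gray",v.mean(1).astype(int),"R-B",(v[:,2]-v[:,0]).astype(int))
E
```

```text
top (np.float64(53.903232769563154), np.float64(3.3780869054635763)) 0.36657583218857587
37 gray [175 157 185 169 143 168 160 144 139 140 133 119 134 174 170] R-B [20 20 19 18 16 14 12 11  8  5 10 18 20 20 19]
40 gray [196 191 196 164 162 180 166 166 168 160 127 134 161 178 171] R-B [20 19 19 19 19 15  8  6  6  6 11 19 18 19 19]
43 gray [151 160 175 150 166 179 171 168 168 145 107 135 179 195 190] R-B [14 15 17 17 18 10  4  7  7  7 12 19 19 19 20]
46 gray [160 165 169 154 152 153 162 166 169 154  96 117 155 161 154] R-B [ 7  7  6  9 10  7  7  7  7  8 13 14 12 13 13]
scene (np.float64(55.76732695357675), np.float64(2.8027173606078075)) 0.35706283340473294
37 gray [133 138 144 156 170 184 193 198 192 179 162 150 154 175 201] R-B [96 87 75 57 36 20 10  5  4  2  2  4  9 14 17]
40 gray [129 131 132 143 160 180 194 203 198 185 162 141 131 141 164] R-B [106 102  98  79  54  29  15   6   4   3   2   1   2   6  10]
43 gray [129 129 131 138 154 175 189 198 196 180 154 135 121 120 127] R-B [107 107 101  89  64  36  20   8   5   3   2   2   2   3   5]
46 gray [129 127 128 131 145 160 174 182 181 168 147 130 121 120 120] R-B [107 108 106  98  75  52  32  19  14   9   5   3   2   1   2]
```

Request:
send_rows:
  commands:
    - [[0.101,-0.155,0,0,0,0.0745,0.6],[0.101,-0.155,0,0,0,0.0745,0.6],[0.101,-0.155,0,0,0,0.0745,0.6],[0.101,-0.155,0,0,0,0.0745,0.6],[0.101,-0.155,0,0,0,0.0745,0.6],[0.101,-0.155,0,0,0,0.0745,0.6],[0.101,-0.155,0,0,0,0.0745,0.6],[0.101,-0.155,0,0,0,0.0745,0.6],[0,0,-0.2,0,0,0,0.6],[0,0,-0.2,0,0,0,0.6],[0,0,-0.2,0,0,0,0.6],[0,0,0,0,0,0,0.6],[0,0,0,0,0,0,0.6]]
  force: 40

```text
clock: 17.95
ee_pos: [0.5221, -0.1824, 0.1167]
orientation: [-3.138, 0.145, 0.001]
force: [0.5, 0.2, 1.4]
opening: 0.0513
grasp_force: 0.0
```

Request:
send_rows:
  commands:
    - [[0.002,0.0105,-0.12,0,0,0.0145,0.6],[0,0,-0.12,0,0,0,0.6],[0,0,-0.1,0,0,0,0.6],[0,0,-0.06,0,0,0,0.6],[0,0,-0.014,0,0,0,0.6],[0,0,0,0,0,0,0.6],[0,0,0,0,0,0,0],[0,0,0,0,0,0,0],[0,0,0,0,0,0,0],[0,0,0,0,0,0,0],[0,0,0,0,0,0,0],[0,0,0,0,0,0,0]]
  force: 60

```text
clock: 19.15
ee_pos: [0.5232, -0.1795, 0.0345]
orientation: [3.138, -0.13, 0.003]
force: [-2.0, -0.7, 8.3]
opening: 0.0273
grasp_force: 60.0
```

Request:
send_rows:
  commands:
    - [[-0.04,0.0026,0.003,0,0,0,0],[-0.075,0.0049,0,0,0,0,0],[-0.075,0.0049,0,0,0,0,0],[-0.075,0.0049,0,0,0,0,0],[-0.075,0.0049,0,0,0,0,0],[-0.035,0.0023,0,0,0,0,0],[0,0,0.02,0,0,0,0],[0,0,0.06,0,0,0,0],[0,0,0.12,0,0,0,0],[0,0,0.15,0,0,0,0],[0,0,0.1,0,0,0,0],[0,0,0,0,0,0,0]]

```text
clock: 20.35
ee_pos: [0.4491, -0.1748, 0.1268]
orientation: [3.137, -0.13, 0.006]
force: [-0.1, -0.7, -3.1]
opening: 0.027
grasp_force: 59.6
```

Request:
send_rows:
  commands:
    - [[0.039,0.165,0,0,0,-0.0113,0],[0.039,0.165,0,0,0,-0.0113,0],[0.039,0.165,0,0,0,-0.0113,0],[0.039,0.165,0,0,0,-0.0113,0],[0.039,0.165,0,0,0,-0.0113,0],[0.039,0.165,0,0,0,-0.0113,0],[0.039,0.165,0,0,0,-0.0113,0],[0.039,0.165,0,0,0,-0.0113,0],[0,0,-0.1,0,0,0,0],[0,0,-0.15,0,0,0,0],[0,0,-0.15,0,0,0,0],[0,0,0,0,0,0,0],[0,0,0,0,0,0,0]]

```text
clock: 21.65
ee_pos: [0.5099, 0.0899, 0.0437]
orientation: [3.135, -0.204, -0.002]
force: [0.2, -0.8, -2.3]
opening: 0.0271
grasp_force: 60.2
```

```bash
python3 - <<'E'
from m import *
for n in("scene","top"):
    C=camera(n)
    for k in("master","part","tray","post","brush"): print(n,k,[(np.round(b["centre"],3),round(b["confidence"],2)) for b in boxes_of(C,k)[:3]])
cv2.imwrite("pics/place.png",cv2.resize(np.array(camera("scene")["pixels"])[180:320,190:360],(800,600)))
E
```

```text
scene master [(array([ 0.465, -0.347,  0.03 ]), 0.73), (array([0.572, 0.089, 0.063]), 0.56)]
scene part [(array([0.625, 0.381, 0.039]), 0.92), (array([0.326, 0.209, 0.034]), 0.88), (array([0.57 , 0.203, 0.048]), 0.64)]
scene tray [(array([0.618, 0.151, 0.006]), 0.73)]
scene post [(array([0.686, 0.125, 0.046]), 0.52)]
scene brush [(array([0.397, 0.025, 0.018]), 0.78)]
top master [(array([ 0.467, -0.349,  0.031]), 0.73)]
top part [(array([0.622, 0.374, 0.034]), 0.57)]
top tray [(array([0.664, 0.137, 0.007]), 0.8)]
top post [(array([0.682, 0.115, 0.056]), 0.72), (array([0.786, 0.02 , 0.04 ]), 0.69), (array([0.452, 0.014, 0.015]), 0.53)]
top brush [(array([0.454, 0.016, 0.014]), 0.65)]
```

Request:
send_rows:
  commands:
    - [[0,0,-0.04,0,0,0,0],[0,0,-0.03,0,0,0,0],[0,0,-0.015,0,0,0,0],[0,0,-0.007,0,0,0,0],[0,0,0,0,0,0,0]]

```text
clock: 22.8
ee_pos: [0.5099, 0.0898, 0.0251]
orientation: [-3.135, 0.205, 0.001]
force: [0.1, 0.4, -2.9]
opening: 0.0271
grasp_force: 60.3
```

Request:
send_rows:
  commands:
    - [[0,0,-0.003,0,0,0,0],[0,0,-0.003,0,0,0,0],[0,0,0,0,0,0,0]]

```text
clock: 23.1
ee_pos: [0.5102, 0.0898, 0.0245]
orientation: [-3.135, 0.204, -0.001]
force: [-3.1, 0.2, 3.7]
opening: 0.0273
grasp_force: 60.9
```

Request:
send_rows:
  commands:
    - [[0,0,0,0,0,0,0.45],[0,0,0,0,0,0,0.45],[0,0,0,0,0,0,0.45],[0,0,0,0,0,0,0.45],[0,0,0.05,0,0,0,0.45],[0,0,0.15,0,0,0,0.45],[0,0,0.2,0,0,0,0.5],[0,0,0.1,0,0,0,0.5],[0.009,0.107,0,0,0,0.0268,0.5],[0.009,0.107,0,0,0,0.0268,0.5],[0.009,0.107,0,0,0,0.0268,0.5],[0.009,0.107,0,0,0,0.0268,0.5],[0.009,0.107,0,0,0,0.0268,0.5],[0,0,0,0,0,0,0.5],[0,0,0,0,0,0,0.5]]
  force: 60

```text
clock: 24.6
ee_pos: [0.5189, 0.1969, 0.1245]
orientation: [-3.14, 0.093, -0.0]
force: [-0.2, 0.2, -0.5]
opening: 0.0427
grasp_force: 0.0
```

```bash
python3 - <<'E'
from m import *
s=env.state(); print(s["ee_pos"],s["orientation"],s["opening"])
C=camera("scene"); im=np.array(C["pixels"])
for k in("master","part"): print(k,[(np.round(b["centre"],3),round(b["confidence"],2)) for b in boxes_of(C,k)[:4]])
O=cv2.resize(im[190:300,190:337],(800,600),interpolation=cv2.INTER_CUBIC)
for cx,cy,yaw,h,z0,col in((.568,.194,-.06,.036,.008,(0,0,255)),(.559,.083,-.13,.034,.008,(255,0,0))):
    X=np.array([[cx+np.cos(yaw)*a-np.sin(yaw)*b,cy+np.sin(yaw)*a+np.cos(yaw)*b,z] for a,b,z in[(-.065,-.014,z0+h),(-.065,.014,z0+h),(.045,.014,z0+h),(.065,.014,z0+h-.008),(.065,-.014,z0+h-.008),(.045,-.014,z0+h)]])
    u=((proj(C,X)-(190,190)+.5)*5.44).astype(np.int32); cv2.polylines(O,[u],True,col,1)
cv2.imwrite("pics/tray1.png",O)
E
```

```text
[0.5189 0.1969 0.1245] [-3.1402  0.0933 -0.0004] 0.04272568816300558
master [(array([ 0.468, -0.347,  0.03 ]), 0.91), (array([0.562, 0.092, 0.043]), 0.64), (array([ 0.633, -0.172,  0.032]), 0.57)]
part [(array([0.574, 0.204, 0.047]), 0.98), (array([0.33 , 0.212, 0.034]), 0.88), (array([0.626, 0.381, 0.041]), 0.86)]
```

View pics/tray1.png

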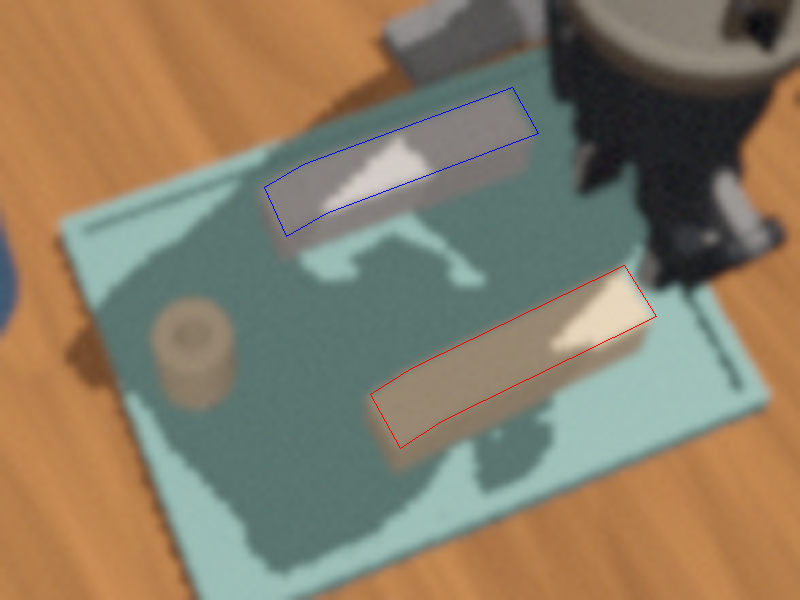

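Request:
send_rows:
  commands:
    - [[0,0,-0.15,0,0,0,0.5],[0,0,-0.15,0,0,0,0.5],[0,0,-0.12,0,0,0,0.5],[0,0,-0.06,0,0,0,0.5],[0,0,-0.018,0,0,0,0.5],[0,0,0,0,0,0,0.5],[0,0,0,0,0,0,0],[0,0,0,0,0,0,0],[0,0,0,0,0,0,0],[0,0,0,0,0,0,0],[0,0,0,0,0,0,0],[0,0,0,0,0,0,0]]
  force: 60

```text
clock: 25.95
ee_pos: [0.5198, 0.1969, 0.0259]
orientation: [-3.14, 0.094, -0.003]
force: [-1.4, -1.3, 6.8]
opening: 0.0273
grasp_force: 60.1
```

Request:
send_rows:
  commands:
    - [[0,0,0.05,0,0,0,0],[0,0,0.15,0,0,0,0],[0,0,0.2,0,0,0,0],[0,0,0.1,0,0,0,0],[-0.0362,-0.1858,0,0,0,-0.0031,0],[-0.0362,-0.1858,0,0,0,-0.0031,0],[-0.0362,-0.1858,0,0,0,-0.0031,0],[-0.0362,-0.1858,0,0,0,-0.0031,0],[-0.0362,-0.1858,0,0,0,-0.0031,0],[-0.0362,-0.1858,0,0,0,-0.0031,0],[-0.0362,-0.1858,0,0,0,-0.0031,0],[-0.0362,-0.1858,0,0,0,-0.0031,0],[-0.0362,-0.1858,0,0,0,-0.0031,0],[-0.0362,-0.1858,0,0,0,-0.0031,0],[0,0,0,0,0,0,0],[0,0,0,0,0,0,0]]

```text
clock: 27.55
ee_pos: [0.4464, -0.1754, 0.1251]
orientation: [-3.139, 0.123, -0.001]
force: [0.3, -0.1, -2.5]
opening: 0.0269
grasp_force: 60.2
```

Request:
send_rows:
  commands:
    - [[0,0.004,-0.12,0,0,0,0],[0,0,-0.15,0,0,0,0],[0,0,-0.1,0,0,0,0],[0,0,-0.05,0,0,0,0],[0,0,-0.02,0,0,0,0],[0,0,0,0,0,0,0]]

```text
clock: 28.15
ee_pos: [0.4469, -0.1737, 0.0369]
orientation: [3.139, -0.119, 0.001]
force: [-0.1, 0.2, -2.1]
opening: 0.0268
grasp_force: 60.3
```

```bash
python3 - <<'E'
from m import *
s=env.state(); print(s["ee_pos"],s["orientation"],s["force"])
C=camera("scene"); im=np.array(C["pixels"])
for k in("part",): print(k,[(np.round(b["centre"],3),round(b["confidence"],2)) for b in boxes_of(C,k)[:4]])
cx,cy=s["ee_pos"][0]+.048,s["ee_pos"][1]-.0037; a=np.arange(-.03,.08,.005); yaw=-.0767
m=((im[...,2]>im[...,0].astype(int)+15)&(im[...,0]>110)).astype(np.uint8)
n,lab,st,ce=cv2.connectedComponentsWithStats(m[120:200,170:290]); 
for i in range(1,n):
    if st[i,4]>60: print(st[i],ce[i]+(170,120))
print("pred nose",proj(C,[[cx+.0648,cy-.005,.046],[cx,cy,.054]]))
E
```

```text
[ 0.4469 -0.1737  0.0369] [ 3.1393 -0.119   0.0006] [-0.1013  0.1758 -2.0863]
part [(array([0.624, 0.384, 0.04 ]), 0.85), (array([ 0.508, -0.163,  0.053]), 0.78), (array([0.327, 0.211, 0.034]), 0.78)]
[  0   8  21  19 323] [178.5635 136.7647]
[ 44  14  34  18 246] [230.7642 142.5122]
pred nose [[215.9394 149.3088]
 [236.0227 140.1663]]
```

Request:
send_rows:
  commands:
    - [[0,-0.002,-0.003,0,0,0,0],[0,0,-0.003,0,0,0,0],[0,0,0,0,0,0,0]]

```text
clock: 28.55
ee_pos: [0.4469, -0.1746, 0.0358]
orientation: [3.139, -0.12, 0.001]
force: [-1.4, 0.2, 4.8]
opening: 0.0271
grasp_force: 61.2
```

Request:
send_rows:
  commands:
    - [[0.05,-0.0038,0.001,0,0,0,0],[0.05,-0.0038,0,0,0,0,0],[0.04,-0.003,0,0,0,0,0]]

```text
clock: 28.85
ee_pos: [0.4754, -0.1768, 0.0359]
orientation: [3.139, -0.12, 0.0]
force: [-4.9, 1.9, 10.3]
opening: 0.0269
grasp_force: 61.8
```

Request:
send_rows:
  commands:
    - [[0.01,-0.0008,0.002,0,0,0,0],[0.02,-0.0015,0,0,0,0,0],[0.02,-0.0015,0,0,0,0,0],[0.02,-0.0015,0,0,0,0,0]]

```text
clock: 29.25
ee_pos: [0.4889, -0.1776, 0.0359]
orientation: [-3.139, 0.12, 0.0]
force: [-2.7, -0.2, 4.3]
opening: 0.0274
grasp_force: 61.2
```

Request:
send_rows:
  commands:
    - [[0.015,-0.0011,0,0,0,0,0],[0.015,-0.0011,0,0,0,0,0],[0.015,-0.0011,0,0,0,0,0],[0.015,-0.0011,0,0,0,0,0],[0.015,-0.0011,0,0,0,0,0],[0.01,-0.0008,0,0,0,0,0]]

```text
clock: 29.85
ee_pos: [0.5053, -0.1788, 0.0359]
orientation: [-3.139, 0.12, 0.002]
force: [-9.5, 0.9, 9.8]
opening: 0.0268
grasp_force: 61.7
```

Request:
send_rows:
  commands:
    - [[0.015,-0.0011,0,0,0,0,0],[0.015,-0.0011,0,0,0,0,0],[0.01,-0.0008,0.001,0,0,0,0],[0.01,-0.0008,0,0,0,0,0],[0.01,-0.0008,0,0,0,0,0],[0,0,0,0,0,0,0]]

```text
clock: 30.45
ee_pos: [0.5178, -0.1798, 0.0359]
orientation: [-3.139, 0.12, 0.0]
force: [-1.0, -0.2, 2.0]
opening: 0.0272
grasp_force: 60.8
```

Request:
send_rows:
  commands:
    - [[0.005,-0.0004,0,0,0,0,0],[0,0,0,0,0,0,0]]

```text
clock: 30.65
ee_pos: [0.5185, -0.1798, 0.0359]
orientation: [-3.139, 0.12, 0.0]
force: [-3.4, 0.5, 1.0]
opening: 0.027
grasp_force: 60.9
```

Request:
send_rows:
  commands:
    - [[0.004,-0.0003,0,0,0,0,0],[0,0,0,0,0,0,0]]

```text
clock: 30.85
ee_pos: [0.5194, -0.1799, 0.0359]
orientation: [-3.139, 0.12, 0.0]
force: [-3.7, -0.4, 1.1]
opening: 0.027
grasp_force: 60.8
```

Request:
send_rows:
  commands:
    - [[0.004,-0.0003,0,0,0,0,0],[0,0,0,0,0,0,0]]

```text
clock: 31.05
ee_pos: [0.5203, -0.1799, 0.036]
orientation: [-3.139, 0.12, -0.0]
force: [-1.7, -0.7, 0.4]
opening: 0.027
grasp_force: 60.7
```

Request:
send_rows:
  commands:
    - [[0.004,-0.0003,0,0,0,0,0],[0,0,0,0,0,0,0]]

```text
clock: 31.25
ee_pos: [0.5211, -0.18, 0.036]
orientation: [-3.139, 0.12, -0.0]
force: [-2.1, 0.2, -1.4]
opening: 0.0271
grasp_force: 60.6
```

Request:
send_rows:
  commands:
    - [[0.004,-0.0003,0,0,0,0,0],[0,0,0,0,0,0,0]]

```text
clock: 31.45
ee_pos: [0.5219, -0.1801, 0.0361]
orientation: [-3.139, 0.12, -0.0]
force: [-1.5, 0.0, -2.4]
opening: 0.0267
grasp_force: 60.6
```

Request:
send_rows:
  commands:
    - [[0.004,-0.0003,0,0,0,0,0],[0,0,0,0,0,0,0]]

```text
clock: 31.65
ee_pos: [0.5227, -0.1802, 0.0361]
orientation: [-3.139, 0.12, -0.0]
force: [-1.9, -0.0, -1.8]
opening: 0.0271
grasp_force: 60.5
```

Request:
send_rows:
  commands:
    - [[0.004,-0.0003,-0.001,0,0,0,0],[0,0,0,0,0,0,0]]

```text
clock: 31.85
ee_pos: [0.5235, -0.1802, 0.0359]
orientation: [-3.139, 0.12, -0.0]
force: [-3.6, -0.2, -0.5]
opening: 0.0268
grasp_force: 60.7
```

Request:
send_rows:
  commands:
    - [[0.004,-0.0003,-0.001,0,0,0,0],[0,0,0,0,0,0,0]]

```text
clock: 32.05
ee_pos: [0.5243, -0.1803, 0.0359]
orientation: [3.139, -0.12, 0.0]
force: [-5.6, -0.0, 3.7]
opening: 0.0272
grasp_force: 60.9
```

Request:
send_rows:
  commands:
    - [[0.003,-0.0002,0.0005,0,0,0,0],[0,0,0,0,0,0,0]]

```text
clock: 32.25
ee_pos: [0.5249, -0.1804, 0.0359]
orientation: [3.139, -0.12, 0.0]
force: [-3.3, -0.7, 4.2]
opening: 0.0272
grasp_force: 61.0
```

Request:
send_rows:
  commands:
    - [[0.004,-0.0003,0.0005,0,0,0,0],[0,0,0,0,0,0,0]]

```text
clock: 32.45
ee_pos: [0.5251, -0.1804, 0.0359]
orientation: [-3.139, 0.12, 0.002]
force: [-10.6, 1.5, 7.1]
opening: 0.0268
grasp_force: 61.4
```

Request:
send_rows:
  commands:
    - [[0.0005,0,0,0,0,0,0],[0,0,0,0,0,0,0],[0,0,0,0,0,0,0],[0,0,0,0,0,0,0],[0,0,0,0,0,0,0],[0,0,0,0,0,0,0],[0,0,0,0,0,0,0],[0,0,0,0,0,0,0]]

```text
clock: 33.25
ee_pos: [0.5251, -0.1804, 0.0359]
orientation: [-3.139, 0.12, 0.002]
force: [-11.3, 1.8, 6.4]
opening: 0.027
grasp_force: 61.4
```

Pressed home and held. Release, lift clear, and move the arm aside for a numeric check.

Request:
send_rows:
  commands:
    - [[0,0,0,0,0,0,0.6],[0,0,0,0,0,0,0.6],[0,0,0,0,0,0,0.6],[0,0,0,0,0,0,0.6],[0,0,0.05,0,0,0,0.6],[0,0,0.2,0,0,0,0.6],[-0.1,0,0.2,0,0,0,0.6],[-0.15,0,0.2,0,0,0,0.6],[-0.15,0.1,0.2,0,0,0,0.6],[-0.15,0.2,0.15,0,0,0,0.6],[-0.15,0.2,0,0,0,0,0.6],[-0.1,0.2,0,0,0,0,0.6],[0,0.2,0,0,0,0,0.6],[0,0.2,0,0,0,0,0.6],[0,0.1,0,0,0,0,0.6],[0,0,0,0,0,0,0.6]]

```text
clock: 34.85
ee_pos: [0.3718, 0.0546, 0.2296]
orientation: [-3.139, 0.115, -0.002]
force: [0.1, 0.2, 0.3]
opening: 0.0509
grasp_force: 0.0
```

```bash
python3 - <<'E'
from m import *
print(env.state()["clock"],env.state()["ee_pos"],env.state()["force"])
for n in("top","scene"):
    C=camera(n); im=np.array(C["pixels"]); pv,an=needle(rect(C,im,146)); print(n,pv,"needle",an)
    D=(55+(200-pv[1])/3.333,(200-pv[0])/3.333); A=np.arange(0.0,.75,.05); r=40; f=im.astype(np.float32)
    uv=np.array([proj(C,W((D[0]-r*np.cos(a),D[1]+r*np.sin(a),177)))[0] for a in A]).astype(np.float32)
    v=cv2.remap(f,uv[None,:,0].copy(),uv[None,:,1].copy(),cv2.INTER_CUBIC)[0]; print("tab",v.mean(1).astype(int),(v[:,2]-v[:,0]).astype(int))
    for k in("part","master","post","mug","brush"): print(k,[(np.round(b["centre"],3),round(b["confidence"],2)) for b in boxes_of(C,k)[:4]])
E
```

```text
34.85 [0.3718 0.0546 0.2296] [0.0927 0.2094 0.3183]
top [188.5773 203.0667] needle 0.6577005476518657
tab [195 190 195 163 162 178 166 166 168 160 127 132 124  83 106] [19 18 19 19 19 15  9  6  6  6 12 19 17 17 18]
part [(array([0.619, 0.374, 0.036]), 0.93), (array([ 0.56 , -0.174,  0.053]), 0.69)]
master [(array([0.559, 0.082, 0.044]), 0.87)]
post [(array([0.685, 0.117, 0.054]), 0.71)]
mug [(array([0.785, 0.02 , 0.041]), 0.68)]
brush [(array([0.463, 0.022, 0.014]), 0.98), (array([0.587, 0.15 , 0.009]), 0.74)]
scene [190.6882 196.9423] needle 0.6391450134948242
tab [129 131 133 145 160 181 194 203 198 185 162 142 132 143 167] [107 102  97  78  55  29  15   7   5   3   2   2   4   7  11]
part [(array([ 0.57 , -0.172,  0.052]), 0.73), (array([0.625, 0.383, 0.037]), 0.61), (array([0.329, 0.209, 0.033]), 0.59)]
master [(array([ 0.47 , -0.347,  0.032]), 0.74), (array([0.779, 0.012, 0.05 ]), 0.72), (array([0.562, 0.09 , 0.042]), 0.63), (array([0.449, 0.025, 0.014]), 0.57)]
post []
mug [(array([0.778, 0.012, 0.05 ]), 0.8)]
brush [(array([0.447, 0.026, 0.014]), 0.57)]
```

```bash
python3 -c "
from workcell import env
print(env.hand_in())"
```

```text
the job is handed in; nothing more can be done
None
```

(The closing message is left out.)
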